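# Settle the rocking bending form flat against the planing stop

## Task

The half-round bending form lies upside down on the bench, free to rock on its curved back. Tip it over on the bench, without lifting it clear, and bring it to rest on its flat base board, then slide it until the long edge of the board lies flush along the wooden planing stop, between the stop's ends. Leave the mallet, the glue bottle and the tin alone.

Things in the scene. Friction and masses are not known exactly. Their poses are not given: they have to be found in the camera images.
- form: Wooden bending form, 0.24 to 0.42 kg: flat plywood base board 140 mm long (own x), 130 wide (own y), 12 thick, with a solid half-round drum, radius 40, length 120, glued on one side; the board overhangs it by 25 mm along both long edges (y = +-65) and 10 at the ends. Origin: centre of the board's flat outer face; z points from there to the drum: up when it sits properly, down at the start.
- form_drum (a point): Middle of the drum's axis, 12 mm along the form's z, same axes. At the start the drum's back is on the bench: this point is 40 mm up, the board's overhangs 40 to 52 mm up; it rocks about x at a touch. Rolled 38 degrees, a long edge meets the bench and becomes the pivot; some 20 degrees past upright it falls over by itself, its centre then about 145 mm from where it began.
- stop: Planing stop: a dark wooden batten fixed to the bench, 300 mm long (its own x), 40 mm wide (its own y), 25 mm high. Origin: centre of its underside, on the bench top. Either long side may face the form. It stands 300 to 350 mm from the form (centre to centre, about square to both their lengths), at the left or at the right.
- mallet: Wooden mallet lying on the bench, head 55 x 110 x 70 mm, 240 mm long along its own x (from -110 mm, handle end, to +132 mm, head). Origin: on the bench, under the middle of its length. Leave alone.
- glue: White plastic glue bottle, 56 mm wide, 125 mm high, standing. Origin: centre of its base. Leave alone.
- tin: Round metal tin, 72 mm wide, 85 mm high, standing. Origin: centre of its base. Leave alone.
Mind the look-alikes: they are no part of the job. Several things have the shape of the form; the one meant has the colours described above.

How it is judged:
On the way:
1. the form sits on its flat base board on the bench (angle between form's own z axis and vertical below 0.06 rad and height (world z) of form below 0.006 m), for 0.2 s.
At the end, for the whole second after the job is handed in: The form rests still on the bench on its flat board (drum up, within 0.05 rad), a long edge of the board within 6 mm of a long side of the stop and parallel to it within 0.06 rad, the board's whole length between the stop's ends (to 5 mm), and nothing touching it but bench and stop (angle between form's own z axis and vertical below 0.05 rad and height (world z) of form below 0.005 m and y of form in the frame of stop between -0.091 and 0.091 m and x of form in the frame of stop between -0.085 and 0.085 m and angle between the x axis of form and the x axis of stop, either way round below 0.06 rad and linear speed of form below 0.02 m/s and angular speed of form below 0.1 rad/s).
It fails at once if the form is lifted clear of the bench (its drum's axis more than 95 mm up; tipping takes it to about 70 mm) (height (world z) of form_drum above 0.095 m).
It fails at once if the mallet, the glue bottle or the tin is moved more than 20 mm (distance of any of mallet, glue, tin from where it was at the start of the episode above 0.02 m).
It also fails if it takes over 58 s, if anything falls off the work surface, if the arm or the gripper's body presses on something with over 40 N, if the wrist force passes 120 N, or if a joint passes its speed limit or range.

## Robot

A 7-joint arm with a two-finger parallel gripper is mounted at the origin on the work surface. World frame = base frame: x ahead of the robot, y to its left, z up, the work surface at z = 0. Lengths are in m, angles in rad, forces in N, time in s.
With the tool pointing down it reaches from about 0.4 to 0.85 m from the base axis. Payload 10.4 kg.
Tool frame: the origin (TCP) lies on the centre line of the jaws, within the pads' length; the fingertips stand r.finger_overhang ahead of it and the grasp point (between the pads) lies 5 mm behind it (r.finger_overhang is the distance from the TCP to the fingertips, in m); z points along the fingers, y is the line along which they close (so a half turn about z gives the same grasp; the last joint's range is limited). The gripper opens to 87 mm and grips with 3 to 60 N. Pads are 19 mm wide; open, the fingers measure 117 mm over their backs; the gripper's body (75 mm by 190 mm) begins 51 mm behind the grasp point.
Start: joints at [1.168, 0.332, -0.065, 1.46, 0.022, 1.35, -0.088], TCP at [0.232, -0.58, 0.237] pointing down, gripper open.
Joint ranges: [-2.6, 2.6], [-0.5, 2.12], [-1.47, 1.34], [0.16, 2.42], [-1.27, 4.41], [0.06, 2.06], [-2.6, 2.6]. Speed limits (rad/s): [2.22, 2.22, 2.79, 2.79, 3.14, 3.14, 3.14].

## Interface

Orientations are given as a unit quaternion [x, y, z, w].
In Python, from bench import read_state, viewer, r gives the robot as it stands.
- The arm moves only by the tool carry_out, never from a script. Its argument "moves" is a list of rows, each a list of 6 numbers: the shift along the tool's x, y, z in units of 40 mm (1.0 is 40 mm), then the turn, a rotation vector about the tool's x, y, z in units of 8 degrees (1.0 is 8 degrees). A call has 1 to 20 rows; each row shifts and turns the commanded pose from where the row before left it, along the tool's axes as they then stand; what a row does not reach is not made up. A row lasts 1/8 s, in which the tool goes at most 62.5 mm and 10.7 degrees, less where a joint would pass 70% of its speed; a pose out of reach is approached as far as the arm can. A call is refused whole if a number of a shift passes 1 or a number of a turn 1, either way. A call with a gripper value outside its range is refused whole. "fingers" is the finger opening in mm, from 0 to 87, set as the call begins (left out, the last holds). The fingers move at their own pace and stop on an object; "force" is the grip in N (left out, the last holds). Time passes only in rows, so rows that do not move let the fingers close. It gives the time, the measured TCP pose, the force, the opening and the grip force at its end, in the units of the state.
- read_state(): the state, without advancing time (a new reading comes with each control period).
- viewer.camera(name): name is "scene" or "top" or "wrist"; returns a dict with "pixels" (480x640x3 uint8, red, green, blue), "range_z" (480x640 float32, m along the optical axis (not along the pixel's ray), 0 where there is no reading), "fx", "fy", "cx", "cy" (pixels), "k1" (the pictures are not rectified: a ray, as slopes to the right and down, at radius r is drawn at 1 + k1 r^2 times it, then the intrinsics apply), "xyz" and "orientation" of the camera in the world. Camera axes: x right, y down, z forward; pixel columns grow to the right and rows downward; lengths in m; the calibration is good to about 2 mm. A picture is of the moment at which its call begins.
- r.close_job(): hands the job in; it is judged then, once.
The state is a dict: "time": time; "joint_positions": joint angles; "joint_vel": joint speeds; "joint_torque": joint torques, N m; "ee_pos": TCP position; "eef_rot": TCP orientation; "ft_force": force on the tool from outside, world axes, zero at the start; "torque": the same for the moment, N m; "width": finger opening in m; "grip_force": force on a finger pad.
Only numpy, scipy, OpenCV 4.12 (cv2) and the standard library are available. Lean on these libraries where they do the work, as an engineer would, in place of code of your own. Each camera call takes 0.05 s, during which the arm holds its last target. There are 200 camera calls.

## Working session

There is one attempt and no reset: what is moved stays moved. The work goes in short steps, Python scripts to look and compute and a tool call to move; the robot and the scene stay as the last step left them, time stands still between calls to the robot, and variables do not carry over. Pictures are saved under pics/ and viewed, at most 10 in all, crops included, and the job is handed in when it is done.

Besides the shell and the picture viewer there is one more tool, called after "Emit:" by a JSON object that holds its "fn" and its "kwargs", one argument or row to a line. carry_out: Moves the arm, as the interface text tells. Its arguments: {"type":"object","properties":{"moves":{"type":"array","items":{"type":"array","items":{"type":"number"}}},"fingers":{"type":"number"},"force":{"type":"number"}},"required":["moves"]}

```bash
mkdir -p pics; cat > h.py <<'E'
import numpy as np, cv2
from scipy.spatial.transform import Rotation as R
from bench import read_state, viewer, r
def cam(n,save=None):
    c=viewer.camera(n)
    if save: cv2.imwrite('pics/'+save,c['pixels'][...,::-1])
    return c
def rays(c,uv):
    uv=np.atleast_2d(uv).astype(float)
    d=(uv-[c['cx'],c['cy']])/[c['fx'],c['fy']]
    s=d.copy()
    for _ in range(20): s=d/(1+c['k1']*(s**2).sum(1,keepdims=True))
    return np.c_[s,np.ones(len(s))]
def world(c,uv,z=None):
    """depth-based points, or ray onto plane z"""
    q=rays(c,uv); M=R.from_quat(c['orientation']); o=np.array(c['xyz'])
    if z is None:
        u=np.atleast_2d(uv).astype(int); dz=c['range_z'][u[:,1],u[:,0]]
        return M.apply(q*dz[:,None])+o
    w=M.apply(q); return o+w*((z-o[2])/w[:,2])[:,None]
E
python3 - <<'E'
from h import *
for n in ('top','scene'):
    c=cam(n,n+'0.png'); print(n,c['xyz'],R.from_quat(c['orientation']).as_matrix().round(2).tolist(),c['fx'],c['k1'])
s=read_state(); print(s['ee_pos'],s['eef_rot'],s['ft_force'],r.finger_overhang,s['time'])
E
```

```text
top [ 0.42143903 -0.16811168  1.199141  ] [[0.01, -1.0, 0.09], [-1.0, -0.01, 0.01], [-0.01, -0.09, -1.0]] 457.69534260112516 -0.10302917223998088
scene [ 1.18672058 -0.70221598  0.77582999] [[0.64, 0.49, -0.6], [0.77, -0.42, 0.48], [-0.02, -0.76, -0.65]] 514.3222594298356 0.011220393125509426
[ 0.2316017  -0.58016471  0.23585868] [ 9.82021667e-01  1.88767239e-01 -1.38789743e-04 -5.97274911e-04] [-0.19874946 -0.27936839  1.05035585] 0.014 0.1
```

View pics/top0.png

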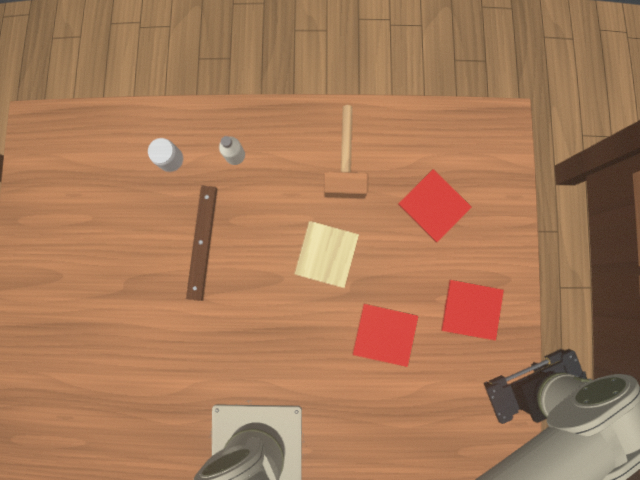

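View pics/scene0.png

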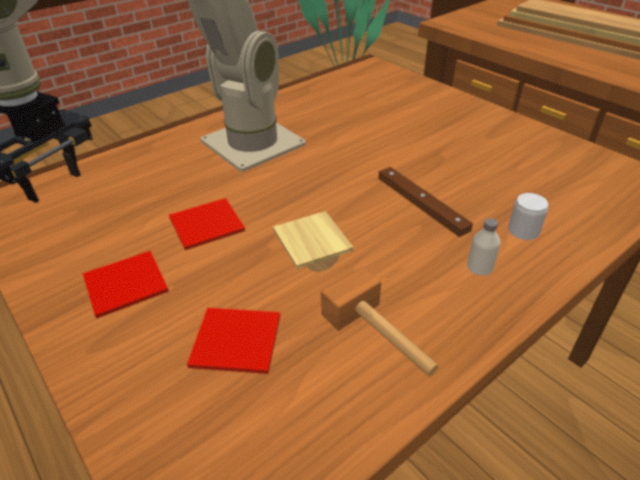

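The top view shows the pale form upside down at (327,254), the stop at (201,243), i.e. on the left (+y), and the mallet head at (346,185). The tin is at (163,153), the bottle at (231,150), and the red boards are decoys. The scene view agrees.

```bash
cat >> h.py <<'E'
def rect(c,mask,z):
    """min-area rectangle of the largest blob, on plane z: centre, sizes, long-axis angle"""
    k,_=cv2.findContours(mask.astype(np.uint8),cv2.RETR_EXTERNAL,cv2.CHAIN_APPROX_NONE)
    k=max(k,key=cv2.contourArea)[:,0]
    p=world(c,k,z)[:,:2].astype(np.float32)
    b=cv2.boxPoints(cv2.minAreaRect(p)); e=[b[1]-b[0],b[2]-b[1]]
    e.sort(key=lambda v:-np.hypot(*v)); a=np.arctan2(e[0][1],e[0][0])%np.pi
    return b.mean(0),np.hypot(*e[0]),np.hypot(*e[1]),a,b
def masks(c):
    p=c['pixels'].astype(int); h=cv2.cvtColor(c['pixels'],cv2.COLOR_RGB2HSV)
    form=(p[...,1]>170)&(p[...,0]>190)&(p[...,2]<190)&(p[...,0]-p[...,2]>40)
    dark=(h[...,2]<115)&(h[...,0]<15)&(h[...,1]>80)
    roi=np.zeros_like(dark); roi[170:320,170:235]=1
    return form,dark&roi
E
python3 - <<'E'
from h import *
c=cam('top'); f,d=masks(c)
for n,m,z in (('form',f,.052),('stop',d,.025)):
    x=rect(c,m,z); print(n,x[0],x[1:3],np.degrees(x[3]),x[4].round(4).tolist())
    ys,xs=np.nonzero(m); P=world(c,np.c_[xs,ys]); print('  depth z pct',np.percentile(P[:,2],[5,50,95]),P.mean(0))
    if n=='form':
        A=np.c_[P[:,:2],np.ones(len(P))]; print('plane',np.linalg.lstsq(A,P[:,2],rcond=None)[0])
print('mallet/bottle/tin',world(c,[[324,198],[366,198],[325,172],[347,105]],.03).round(3).tolist(),world(c,[[231,150],[226,142],[175,165],[162,148]]).round(3).tolist())
print(f.sum(),d.sum())
E
```

```text
form [ 0.5025885  -0.17670923] (np.float32(0.14104378), np.float32(0.13062899)) 164.96867 [[0.41749998927116394, -0.2214999943971634], [0.5537999868392944, -0.2581000030040741], [0.5875999927520752, -0.13189999759197235], [0.4514000117778778, -0.09529999643564224]]
  depth z pct [0.04437935 0.05114147 0.05506173] [ 0.53000804 -0.17926124  0.0557567 ]
plane [-0.07156997 -0.05121001  0.08450939]
stop [0.5312955  0.13553017] (np.float32(0.29237035), np.float32(0.019281225)) 174.01442 [[0.3849000036716461, 0.1412000060081482], [0.6757000088691711, 0.11069999635219574], [0.6776999831199646, 0.1298999935388565], [0.38690000772476196, 0.16040000319480896]]
  depth z pct [0.00646142 0.02386416 0.02825989] [0.5298836  0.1412718  0.02783035]
mallet/bottle/tin [[0.649, -0.17, 0.03], [0.65, -0.279, 0.03], [0.718, -0.172, 0.03], [0.902, -0.23, 0.03]] [[0.759, 0.063, 0.092], [0.769, 0.069, 0.124], [0.736, 0.223, 0.035], [0.768, 0.243, 0.084]]
3221 752
```

```bash
cat >> h.py <<'E'
DEG=np.degrees
def plan(pos,rot,n=None):
    """tool-axis shift (40 mm units) and turn (8 deg units) from the present pose to a target; translation given in the present axes"""
    s=read_state(); q=R.from_quat(s['eef_rot'])
    sh=q.inv().apply(np.array(pos)-s['ee_pos'])/.04; tu=DEG((q.inv()*rot).as_rotvec())/8
    return sh.round(2),tu.round(2)
def tool(yaw,tilt):
    """tool x horizontal at yaw when pointing down; tilt (deg) about tool y swings the point toward x"""
    x=np.array([np.cos(yaw),np.sin(yaw),0]); z=np.array([0,0,-1.]); y=np.cross(z,x)
    return R.from_matrix(np.c_[x,y,z])*R.from_euler('y',tilt,degrees=True)
E
python3 - <<'E'
from h import *
c=cam('top'); H,W=c['range_z'].shape
v,u=np.mgrid[:H,:W]; P=world(c,np.c_[u.ravel(),v.ravel()]).reshape(H,W,3)
def roi(a,b,e,f): m=np.zeros((H,W),bool); m[b:f,a:e]=1; return m
Z=P[...,2]
hsv=cv2.cvtColor(c['pixels'],cv2.COLOR_RGB2HSV)
m=roi(170,170,235,320)&(hsv[...,2]<125)
x=rect(c,m,.025); print('stop colour',x[0],x[1:3],DEG(x[3]))
m=roi(170,170,235,320)&(Z>.014)
x=rect(c,m,.025); print('stop depth',x[0],x[1:3],DEG(x[3]),x[4].round(3).tolist())
red=(c['pixels'][...,0]>150)&(c['pixels'][...,1]<60)
for a in ((345,295,425,375),(435,270,510,345),(395,165,475,245)):
    m=roi(*a)&red; x=rect(c,m,.052); print('red',x[4].round(3).tolist(),np.median(Z[m]).round(3))
m=roi(310,160,380,210)&(Z>.04); x=rect(c,m,.07); print('mallet',x[4].round(3).tolist(),np.median(Z[m]))
d=np.deg2rad(75); print(plan([.45,-.31,.2],tool(d,0)),tool(d,45).apply([0,0,1]))
E
```

```text
stop colour [0.53271943 0.14733636] (np.float32(0.2966824), np.float32(0.04371381)) 174.1535
stop depth [0.53304625 0.14833498] (np.float32(0.29990366), np.float32(0.04427931)) 174.16994 [[0.38199999928474426, 0.1420000046491623], [0.6800000071525574, 0.11100000143051147], [0.6840000152587891, 0.1550000011920929], [0.38600000739097595, 0.1860000044107437]]Traceback (most recent call last):
  File "<stdin>", line 13, in <module>
  File "h.py", line 24, in rect
    k=max(k,key=cv2.contourArea)[:,0]
      ~~~^^^^^^^^^^^^^^^^^^^^^^^
ValueError: max() iterable argument is empty
```

```bash
python3 - <<'E'
from h import *
c=cam('top'); d=np.deg2rad(75)
fc=np.array([.5026,-.1767]); ex=np.array([np.sin(d),-np.cos(d)]); ey=np.array([np.cos(d),np.sin(d)])
def inform(p): return np.c_[(p[:,:2]-fc)@ex,(p[:,:2]-fc)@ey].round(3).tolist()
print('decoy1 in form frame',inform(world(c,[[364,304],[418,316],[407,366],[353,354]],.052)))
print('mallet head top in form frame',inform(world(c,[[324,174],[368,174],[366,197],[325,197]],.07)))
print(c['pixels'][335,385],c['range_z'][335,385],world(c,[[385,335],[346,183]]))
def W(x,y,z): return [*(fc+x*ex+y*ey),z]
print(W(0,-.15,.2),plan(W(0,-.15,.2),tool(d,0)))
E
```

```text
decoy1 in form frame [[-0.096, -0.124], [-0.09, -0.262], [-0.216, -0.267], [-0.222, -0.13]]
mallet head top in form frame [[0.192, 0.058], [0.221, -0.049], [0.163, -0.059], [0.135, 0.04]]
[214  75  67] 1.1292804 [[ 0.30133605 -0.32365614  0.05251882]
 [ 0.68013559 -0.22527968  0.0696613 ]]
[np.float64(0.46377714323462194), np.float64(-0.3215888739433602), 0.2] (array([ 7.79, -3.85,  0.91]), array([-0.  , -0.  , -6.65]))
```

Emit:
{"fn": "carry_out", "kwargs": {
  "moves": [
    [0.97, -0.48, 0, 0, 0, 0],
    [0.97, -0.48, 0, 0, 0, 0],
    [0.97, -0.48, 0, 0, 0, 0],
    [0.97, -0.48, 0, 0, 0, 0],
    [0.97, -0.48, 0, 0, 0, 0],
    [0.97, -0.48, 0, 0, 0, 0],
    [0.97, -0.48, 0, 0, 0, 0],
    [0.97, -0.48, 0, 0, 0, 0],
    [0, 0, 0, 0, 0, -0.95],
    [0, 0, 0, 0, 0, -0.95],
    [0, 0, 0, 0, 0, -0.95],
    [0, 0, 0, 0, 0, -0.95],
    [0, 0, 0, 0, 0, -0.95],
    [0, 0, 0, 0, 0, -0.95],
    [0, 0, 0, 0, 0, -0.95]
  ],
  "fingers": 0,
  "force": 20
}}

```text
time: 2.12
ee_pos: [0.463, -0.3227, 0.2365]
eef_rot: [0.792, 0.61, -0.0, -0.0]
ft_force: [-0.3, -0.3, -0.3]
width: 0.0004
grip_force: 0.0
```

Emit:
{"fn": "carry_out", "kwargs": {
  "moves": [
    [0, 0, 0, 0, 0.9, 0],
    [0, 0, 0, 0, 0.9, 0],
    [0, 0, 0, 0, 0.9, 0],
    [0, 0, 0, 0, 0.9, 0],
    [0, 0, 0, 0, 0.9, 0],
    [0, 0, 0, 0, 0.9, 0],
    [0, 0, 0, 0, 0, 0]
  ]
}}

```text
time: 3.0
ee_pos: [0.4617, -0.3243, 0.2343]
eef_rot: [0.739, 0.564, 0.292, -0.225]
ft_force: [0.4, 0.5, 0.2]
width: 0.0003
grip_force: 0.0
```

```bash
cat >> h.py <<'E'
d=np.deg2rad(75); fc=np.array([.5026,-.1767]); ex=np.array([np.sin(d),-np.cos(d)]); ey=np.array([np.cos(d),np.sin(d)])
def W(x,y,z): return [*(fc+x*ex+y*ey),z]
def rep():
    s=read_state(); q=R.from_quat(s['eef_rot']); p=np.array(s['ee_pos']); tip=p+.014*q.apply([0,0,1])
    fr=lambda v:np.array([(v[:2]-fc)@ex,(v[:2]-fc)@ey,v[2]]).round(4)
    z=q.apply([0,0,1]); print('t',round(s['time'],2),'tcp_f',fr(p),'tip_f',fr(tip),'toolz_f',[round(float(z[:2]@ex),3),round(float(z[:2]@ey),3),round(float(z[2]),3)],'F',np.round(s['ft_force'],1),'q',np.round(s['joint_positions'],2))
E
python3 - <<'E'
from h import *
rep(); c=cam('top'); f,_=masks(c); x=rect(c,f,.052); print(x[0],x[1:3],DEG(x[3]))
E
```

```text
t 3.0 tcp_f [-0.0013 -0.1532  0.2343] tip_f [-0.0013 -0.1436  0.2241] toolz_f [0.0, 0.685, -0.728] F [0.4 0.5 0.2] q [ 1.13  0.54 -0.37  1.4  -0.46  1.64  0.57]
[ 0.5026685  -0.17652097] (np.float32(0.14126289), np.float32(0.13048446)) 164.80101
```

Emit:
{"fn": "carry_out", "kwargs": {
  "moves": [
    [0, 0, 0, 0, 0.43, 0],
    [0, 0, 0, 0, 0.43, 0],
    [0, 0, 0, 0, 0, 0]
  ]
}}

```text
time: 3.42
ee_pos: [0.4625, -0.3232, 0.2354]
eef_rot: [0.719, 0.55, 0.336, -0.259]
ft_force: [0.6, -0.9, -0.4]
width: 0.0008
grip_force: 0.0
```

```bash
cat >> h.py <<'E'
def stations(st):
    """st: rows of form-frame TCP (x,y,z mm) and theta (deg below horizontal); prints step in tool units from the state"""
    s=read_state(); q=R.from_quat(s['eef_rot']); p=np.array(s['ee_pos'])
    for x,y,z,th in st:
        t=np.array(W(x/1e3,y/1e3,z/1e3)); q2=tool(d,90-th)
        print((x,y,z,th),(q.inv().apply(t-p)/.04).round(2),(DEG((q.inv()*q2).as_rotvec())/8).round(2)); p,q=t,q2
E
python3 - <<'E'
from h import *
rep()
stations([(10,-135,80,40),(10,-125,27,40),(10,-67,26,40),(10,-50,49.6,40),(10,-26.5,68.3,40),(10,4.5,106.7,60),(10,65.4,127,80),(10,107,122,90),(10,125,114,90)])
E
```

```text
t 3.42 tcp_f [-0.0009 -0.1519  0.2354] tip_f [-0.0008 -0.1411  0.2265] toolz_f [0.0, 0.768, -0.64] F [ 0.6 -0.9 -0.4] q [ 1.16  0.6  -0.38  1.37 -0.52  1.69  0.59]
(10, -135, 80, 40) [-2.71  0.28  2.81] [ 0.   -0.02 -0.02]
(10, -125, 27, 40) [-0.85 -0.    1.04] [0. 0. 0.]
(10, -67, 26, 40) [ 0.91 -0.    1.13] [0. 0. 0.]
(10, -50, 49.6, 40) [ 0.73  0.   -0.05] [0. 0. 0.]
(10, -26.5, 68.3, 40) [0.74 0.   0.15] [0. 0. 0.]
(10, 4.5, 106.7, 60) [ 1.23 -0.   -0.02] [ 0.  -2.5  0. ]
(10, 65.4, 127, 80) [ 1.57 -0.    0.32] [ 0.  -2.5  0. ]
(10, 107, 122, 90) [ 1.  -0.   0.3] [ 0.   -1.25  0.  ]
(10, 125, 114, 90) [0.45 0.   0.2 ] [0. 0. 0.]
```

Descend to the right of the form, then slide the tip under the right overhang.

Emit:
{"fn": "carry_out", "kwargs": {
  "moves": [
    [-0.68, 0.07, 0.7, 0, 0, 0],
    [-0.68, 0.07, 0.7, 0, 0, 0],
    [-0.68, 0.07, 0.7, 0, 0, 0],
    [-0.67, 0.07, 0.71, 0, 0, 0],
    [-0.28, 0, 0.35, 0, 0, 0],
    [-0.28, 0, 0.35, 0, 0, 0],
    [-0.28, 0, 0.34, 0, 0, 0],
    [0, 0, 0, 0, 0, 0]
  ]
}}

```text
time: 4.42
ee_pos: [0.4806, -0.2991, 0.0281]
eef_rot: [0.719, 0.551, 0.336, -0.258]
ft_force: [0.4, -0.7, 0.5]
width: 0.0004
grip_force: 0.0
```

```bash
python3 - <<'E'
from h import *
rep(); c=cam('scene','s1.png')
stations([(10,-67,26,40)])
E
```

```text
t 4.42 tcp_f [ 0.0104 -0.1239  0.0281] tip_f [ 0.0104 -0.1132  0.0191] toolz_f [-0.0, 0.767, -0.641] F [ 0.4 -0.7  0.5] q [ 1.11  0.83 -0.36  1.49 -0.47  1.39  0.75]
(10, -67, 26, 40) [ 0.86 -0.02  1.15] [ 0.   -0.01 -0.  ]
```

View pics/s1.png

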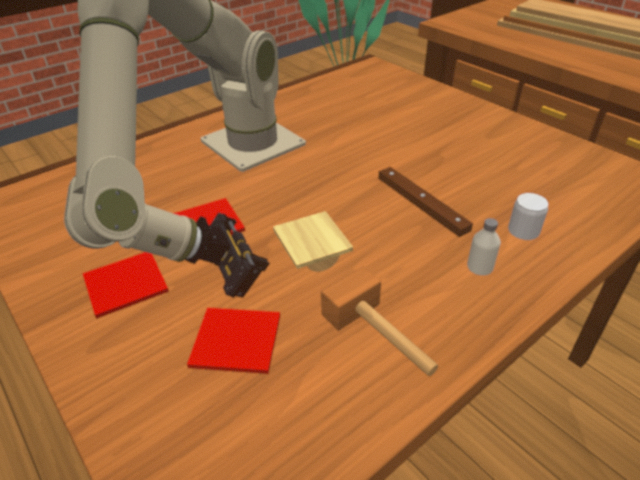

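The gripper sits low at (235,260), just right of the form at (312,238), and is clear of the red boards. Now slide under and begin lifting.

Emit:
{"fn": "carry_out", "kwargs": {
  "moves": [
    [0.2, 0, 0.29, 0, 0, 0],
    [0.2, 0, 0.29, 0, 0, 0],
    [0.2, 0, 0.29, 0, 0, 0],
    [0.2, 0, 0.29, 0, 0, 0],
    [0, 0, 0, 0, 0, 0]
  ]
}}

```text
time: 5.1
ee_pos: [0.4958, -0.2437, 0.0238]
eef_rot: [0.718, 0.552, 0.336, -0.258]
ft_force: [-0.6, 0.3, 0.1]
width: 0.0007
grip_force: 0.0
```

Emit:
{"fn": "carry_out", "kwargs": {
  "moves": [
    [0.2, 0, 0, 0, 0, 0],
    [0.2, 0, 0, 0, 0, 0],
    [0.2, 0, 0, 0, 0, 0],
    [0.2, 0, 0, 0, 0, 0],
    [0, 0, 0, 0, 0, 0]
  ]
}}

```text
time: 5.72
ee_pos: [0.5011, -0.2252, 0.0488]
eef_rot: [0.719, 0.552, 0.336, -0.257]
ft_force: [-0.2, -0.4, 0.6]
width: 0.0007
grip_force: 0.0
```

```bash
python3 - <<'E'
from h import *
rep(); c=cam('scene','s2.png')
cv2.imwrite('pics/s2.png',cv2.resize(c['pixels'][130:330,150:420,::-1],None,fx=2.5,fy=2.5))
stations([(10,-26.5,68.3,40),(10,4.5,106.7,60)])
E
```

```text
t 5.72 tcp_f [ 0.0111 -0.0473  0.0488] tip_f [ 0.0112 -0.0365  0.0398] toolz_f [0.001, 0.767, -0.642] F [-0.2 -0.4  0.6] q [ 1.07  0.74 -0.41  1.62 -0.52  1.3   0.7 ]
(10, -26.5, 68.3, 40) [ 0.72 -0.02  0.09] [ 0.   -0.01  0.  ]
(10, 4.5, 106.7, 60) [ 1.23 -0.   -0.02] [ 0.  -2.5  0. ]
```

View pics/s2.png

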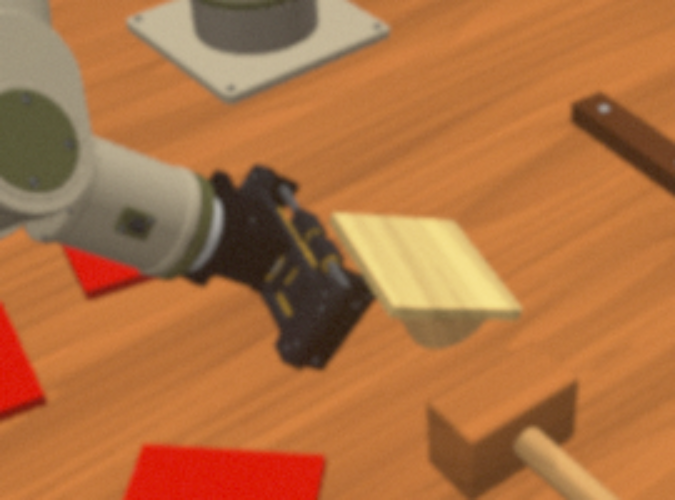

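The form is hooked, with its right edge raised and rolling left about 20° (board centre at crop (430,265)). I'll continue along the arc.

Emit:
{"fn": "carry_out", "kwargs": {
  "moves": [
    [0.18, 0, 0.02, 0, 0, 0],
    [0.18, 0, 0.02, 0, 0, 0],
    [0.18, 0, 0.02, 0, 0, 0],
    [0.18, 0, 0.02, 0, 0, 0],
    [0.2, 0, 0, 0, -0.42, 0],
    [0.2, 0, 0, 0, -0.42, 0],
    [0.2, 0, 0, 0, -0.42, 0],
    [0.2, 0, 0, 0, -0.42, 0],
    [0.2, 0, 0, 0, -0.42, 0],
    [0.2, 0, 0, 0, -0.42, 0],
    [0, 0, 0, 0, 0, 0]
  ]
}}

```text
time: 7.15
ee_pos: [0.5162, -0.1695, 0.1011]
eef_rot: [0.766, 0.589, 0.205, -0.156]
ft_force: [-0.6, -1.3, -0.9]
width: 0.0004
grip_force: 0.6
```

```bash
python3 - <<'E'
from h import *
rep(); c=cam('scene','s3.png')
cv2.imwrite('pics/s3.png',cv2.resize(c['pixels'][130:330,150:420,::-1],None,fx=2.5,fy=2.5))
stations([(10,4.5,106.7,60),(10,65.4,127,80),(10,107,122,90),(10,125,114,90)])
E
```

```text
t 7.15 tcp_f [0.0113 0.0104 0.1011] tip_f [0.0113 0.0174 0.089 ] toolz_f [0.001, 0.498, -0.867] F [-0.6 -1.3 -0.9] q [ 0.87  0.43 -0.41  1.76 -0.38  1.13  0.41]
(10, 4.5, 106.7, 60) [-0.02 -0.03 -0.2 ] [0.01 0.01 0.01]
(10, 65.4, 127, 80) [ 1.57 -0.    0.32] [ 0.  -2.5  0. ]
(10, 107, 122, 90) [ 1.  -0.   0.3] [ 0.   -1.25  0.  ]
(10, 125, 114, 90) [0.45 0.   0.2 ] [0. 0. 0.]
```

View pics/s3.png

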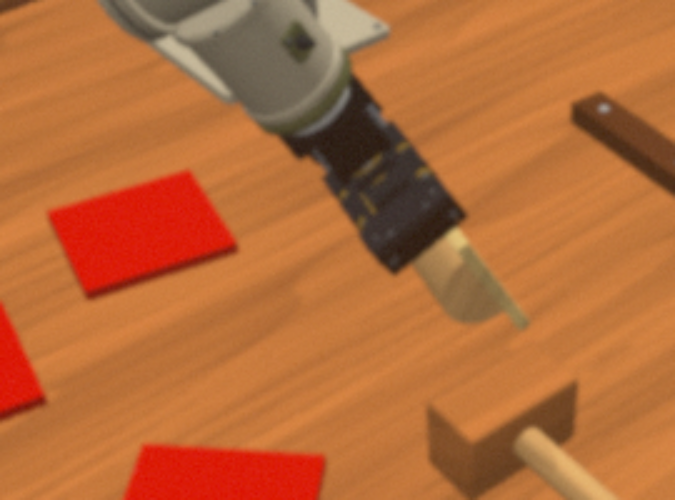

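The board is at roughly 60° with its edge on the bench (crop (525,325)). I'll carry on past upright, slowly.

Emit:
{"fn": "carry_out", "kwargs": {
  "moves": [
    [0.2, 0, 0, 0, -0.3, 0],
    [0.2, 0, 0, 0, -0.3, 0],
    [0.2, 0, 0.01, 0, -0.3, 0],
    [0.2, 0, 0.01, 0, -0.3, 0],
    [0.2, 0, 0.02, 0, -0.3, 0],
    [0.2, 0, 0.02, 0, -0.3, 0],
    [0.2, 0, 0.03, 0, -0.3, 0],
    [0.2, 0, 0.03, 0, -0.4, 0],
    [0.2, 0, 0.05, 0, -0.3, 0],
    [0.2, 0, 0.05, 0, -0.3, 0],
    [0.2, 0, 0.05, 0, -0.3, 0],
    [0.2, 0, 0.06, 0, -0.3, 0],
    [0, 0, 0, 0, 0, 0]
  ]
}}

```text
time: 8.82
ee_pos: [0.5417, -0.0769, 0.1186]
eef_rot: [0.793, 0.61, 0.004, -0.002]
ft_force: [-17.1, 10.5, 49.8]
width: 0.0003
grip_force: 25.0
```

```bash
python3 - <<'E'
from h import *
rep(); c=cam('scene','s4.png')
cv2.imwrite('pics/s4.png',cv2.resize(c['pixels'][100:300,230:500,::-1],None,fx=2.5,fy=2.5))
stations([(10,107,122,90),(10,125,114,90)])
E
```

```text
t 8.82 tcp_f [0.0119 0.1065 0.1186] tip_f [0.0119 0.1067 0.1046] toolz_f [0.002, 0.009, -1.0] F [-17.1  10.5  49.8] q [ 0.42  0.29 -0.41  1.79  0.12  1.08 -0.29]
(10, 107, 122, 90) [ 0.03 -0.05 -0.08] [ 0.02 -0.07  0.01]
(10, 125, 114, 90) [0.45 0.   0.2 ] [0. 0. 0.]
```

View pics/s4.png

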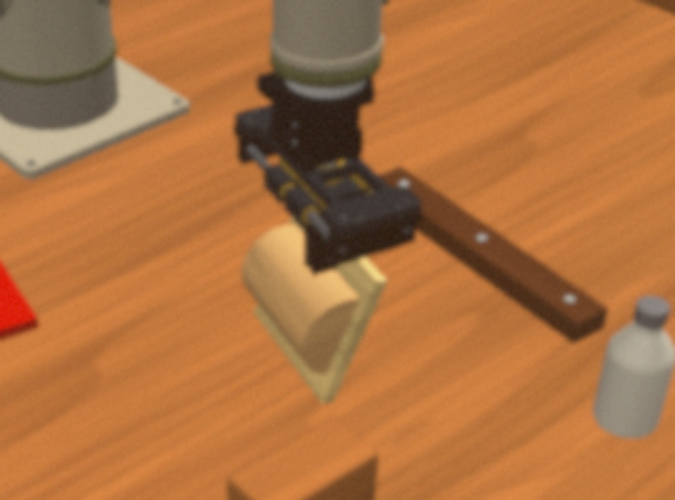

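The form is past upright, leaning left, and the fingertip is pressing down on the drum side (50 N). I'll raise the tip a little, then push left so it falls.

Emit:
{"fn": "carry_out", "kwargs": {
  "moves": [
    [0, 0, -0.1, 0, 0, 0],
    [0.05, 0, -0.1, 0, 0, 0],
    [0.1, 0, -0.05, 0, 0, 0],
    [0.1, 0, 0, 0, 0, 0],
    [0, 0, 0, 0, 0, 0]
  ]
}}

```text
time: 9.5
ee_pos: [0.5422, -0.0707, 0.1236]
eef_rot: [0.793, 0.609, 0.002, -0.002]
ft_force: [0.3, 0.1, -0.2]
width: 0.0005
grip_force: 0.0
```

Emit:
{"fn": "carry_out", "kwargs": {
  "moves": [
    [0.15, 0, 0, 0, 0, 0],
    [0.15, 0, 0, 0, 0, 0],
    [0.15, 0, 0, 0, 0, 0],
    [0.15, 0, 0, 0, 0, 0],
    [0, 0, 0, 0, 0, 0],
    [0, 0, 0, 0, 0, 0],
    [0, 0, 0, 0, 0, 0]
  ]
}}

```text
time: 10.38
ee_pos: [0.5485, -0.0482, 0.1241]
eef_rot: [0.794, 0.608, 0.002, -0.002]
ft_force: [0.5, 0.5, -0.3]
width: 0.0007
grip_force: 0.0
```

```bash
python3 - <<'E'
from h import *
rep(); c=cam('scene','s5.png')
cv2.imwrite('pics/s5.png',cv2.resize(c['pixels'][100:300,230:500,::-1],None,fx=2.5,fy=2.5))
E
```

```text
t 10.38 tcp_f [0.011  0.1359 0.1241] tip_f [0.011  0.136  0.1101] toolz_f [0.0, 0.005, -1.0] F [ 0.5  0.5 -0.3] q [ 0.38  0.29 -0.43  1.78  0.13  1.1  -0.36]
```

View pics/s5.png

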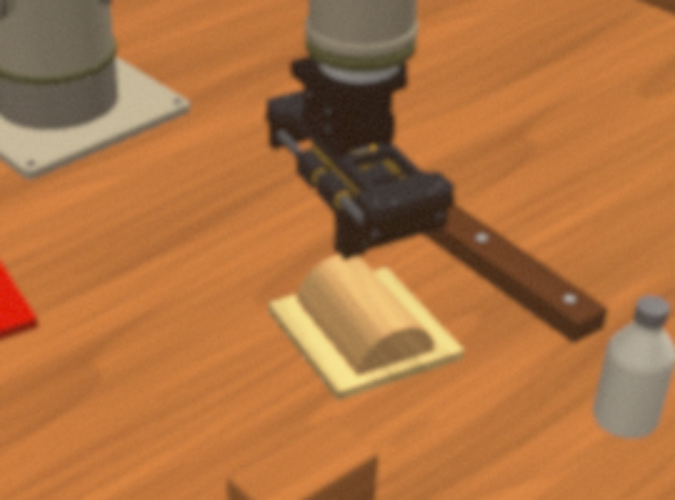

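The form now sits on its base board, drum up (crop centre (365,325)). Retreat for a clear view, square the tool to the stop, and open the fingers as a two-point pusher.

Emit:
{"fn": "carry_out", "kwargs": {
  "moves": [
    [-0.8, 0, -0.3, 0, 0, 0],
    [-0.8, 0, -0.3, 0, 0, 0],
    [-0.8, 0, 0, 0, 0, 0],
    [-0.8, 0, 0, 0, 0, 0],
    [-0.8, 0, 0, 0, 0, 0],
    [-0.8, 0, 0, 0, 0, -0.57],
    [-0.8, 0, 0, 0, 0, -0.57],
    [0, 0, 0, 0, 0, 0]
  ],
  "fingers": 87
}}

```text
time: 11.42
ee_pos: [0.4916, -0.268, 0.1467]
eef_rot: [0.744, 0.668, 0.002, -0.001]
ft_force: [0.3, -0.0, 1.0]
width: 0.0722
grip_force: 0.0
```

```bash
cat > m.py <<'E'
from h import *
rep(); c=cam('top'); H,Wd=c['range_z'].shape
m,_=masks(c); p=c['pixels'].astype(int)
v,u=np.mgrid[:H,:Wd]; P=world(c,np.c_[u.ravel(),v.ravel()]).reshape(H,Wd,3)
m=(((P[...,2]>.03)&(P[...,2]<.07))|m)&(P[...,0]>.43)&(P[...,0]<.66)&(P[...,1]>-.15)&(P[...,1]<.125)
m=cv2.morphologyEx(m.astype(np.uint8),cv2.MORPH_OPEN,np.ones((5,5),np.uint8))
x=rect(c,m,.012); print('form',x[0],x[1:3],DEG(x[3]),x[4].round(3).tolist())
sc=np.array([.533,.1475]); a=np.deg2rad(-5.85); sx=np.array([np.cos(a),np.sin(a)]); sy=np.array([-sx[1],sx[0]])
print('corners in stop frame',[[((b-sc)@sx).round(4),((b-sc)@sy).round(4)] for b in x[4]],'centre',(x[0]-sc)@sx,(x[0]-sc)@sy)
s=read_state(); q=R.from_quat(s['eef_rot']); e=np.array(s['ee_pos']); print('tcp stop frame',((e[:2]-sc)@sx).round(4),((e[:2]-sc)@sy).round(4),e[2],'tool x yaw rel',DEG(np.arctan2(q.apply([1,0,0])@[*sx,0],q.apply([1,0,0])@[*sy,0])))
E
python3 m.py; python3 -c "
from h import *
c=cam('top'); cv2.imwrite('pics/t6.png',c['pixels'][...,::-1])"
```

```text
t 11.43 tcp_f [ 0.013  -0.091   0.1467] tip_f [ 0.013  -0.0909  0.1327] toolz_f [-0.0, 0.005, -1.0] F [ 0.3 -0.   1. ] q [ 0.69  0.28 -0.31  1.73  0.09  1.14  0.24]
form [ 0.5481458  -0.00669724] (np.float32(0.14066988), np.float32(0.09879336)) 164.73811 [[0.46700000762939453, -0.035999998450279236], [0.6029999852180481, -0.0729999989271164], [0.6290000081062317, 0.02199999988079071], [0.49300000071525574, 0.05900000035762787]]
corners in stop frame [[np.float64(-0.0467), np.float64(-0.1891)], [np.float64(0.0921), np.float64(-0.2121)], [np.float64(0.1082), np.float64(-0.1146)], [np.float64(-0.0305), np.float64(-0.0916)]] centre 0.030783364274023926 -0.1518504830803132
tcp stop frame 0.0017 -0.4155 0.14670222062276994 tool x yaw rel 0.22907931120817857
```

View pics/t6.png

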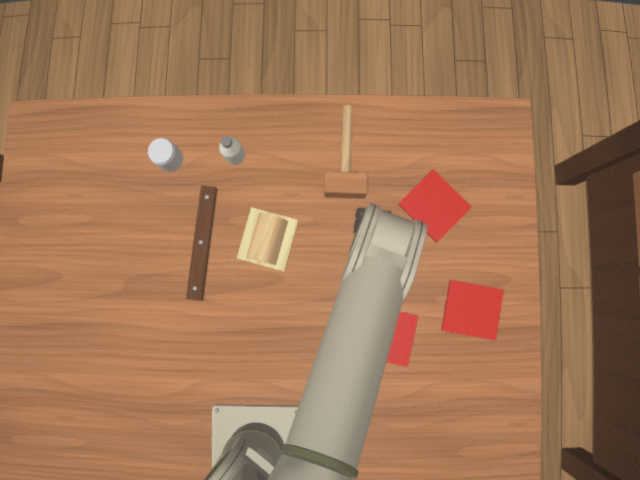

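The form sits at px (267,239), yaw about 9° from the stop, and the right board edge (my mask missed it) is at about u=290. The pusher goes down behind that edge.

Emit:
{"fn": "carry_out", "kwargs": {
  "moves": [
    [0.72, 0.11, 0, 0, 0, 0],
    [0.72, 0.11, 0, 0, 0, 0],
    [0.72, 0.12, 0, 0, 0, 0],
    [0.72, 0.12, 0, 0, 0, 0],
    [0, 0, 0.6, 0, 0, 0],
    [0, 0, 0.6, 0, 0, 0],
    [0, 0, 0.6, 0, 0, 0],
    [0, 0, 0.6, 0, 0, 0],
    [0, 0, 0.4, 0, 0, 0],
    [0, 0, 0.37, 0, 0, 0],
    [0, 0, 0, 0, 0, 0]
  ]
}}

```text
time: 12.9
ee_pos: [0.5227, -0.1512, 0.0199]
eef_rot: [0.743, 0.67, 0.002, -0.002]
ft_force: [-0.1, 0.5, -0.4]
width: 0.0871
grip_force: 0.0
```

```bash
python3 - <<'E'
from h import *
import m
print(np.array([[((w[:2]-m.sc)@m.sx),((w[:2]-m.sc)@m.sy)] for w in world(m.c,[[253,207],[298,219],[285,270],[238,258]],.012)]).round(3).tolist())
E
```

```text
t 12.9 tcp_f [0.0128 0.0299 0.0199] tip_f [0.0128 0.0299 0.0059] toolz_f [-0.001, 0.006, -1.0] F [-0.1  0.5 -0.4] q [ 0.51  0.41 -0.36  1.87  0.18  0.89 -0.04]
form [ 0.54805225 -0.00703765] (np.float32(0.14120555), np.float32(0.099079855)) 165.00893 [[0.46700000762939453, -0.03700000047683716], [0.6029999852180481, -0.0729999989271164], [0.6290000081062317, 0.023000000044703484], [0.49300000071525574, 0.05900000035762787]]
corners in stop frame [[np.float64(-0.0469), np.float64(-0.1899)], [np.float64(0.0926), np.float64(-0.2123)], [np.float64(0.1083), np.float64(-0.1145)], [np.float64(-0.0311), np.float64(-0.0921)]] centre 0.030725026925122974 -0.15219864438387773
tcp stop frame 0.0207 -0.2983 0.020690538058764293 tool x yaw rel 0.06039875070098771
[[0.108, -0.121], [0.089, -0.242], [-0.048, -0.224], [-0.03, -0.098]]
```

Emit:
{"fn": "carry_out", "kwargs": {
  "moves": [
    [0.4, 0, 0, 0, 0, 0],
    [0.3, 0, 0, 0, 0, 0],
    [0.2, 0, 0, 0, 0, 0],
    [0.2, 0, 0, 0, 0, 0],
    [0.2, 0, 0, 0, 0, 0],
    [0.2, 0, 0, 0, 0, 0],
    [0.2, 0, 0, 0, 0, 0],
    [0.2, 0, 0, 0, 0, 0],
    [0.2, 0, 0, 0, 0, 0],
    [0.2, 0, 0, 0, 0, 0],
    [0.2, 0, 0, 0, 0, 0],
    [0.2, 0, 0, 0, 0, 0],
    [0.2, 0, 0, 0, 0, 0],
    [0.2, 0, 0, 0, 0, 0],
    [0, 0, 0, 0, 0, 0]
  ]
}}

```text
time: 14.82
ee_pos: [0.5362, -0.0271, 0.0215]
eef_rot: [0.742, 0.67, 0.003, -0.002]
ft_force: [0.3, -0.7, -0.6]
width: 0.0871
grip_force: 0.0
```

```bash
python3 m.py; python3 -c "
from h import *
c=cam('top'); cv2.imwrite('pics/t7.png',cv2.resize(c['pixels'][160:320,170:330,::-1],None,fx=3.5,fy=3.5))"
```

```text
t 14.82 tcp_f [-0.0063  0.1532  0.0215] tip_f [-0.0063  0.1533  0.0075] toolz_f [0.0, 0.006, -1.0] F [ 0.3 -0.7 -0.6] q [ 0.32  0.4  -0.41  1.89  0.2   0.89 -0.29]
form [0.49923104 0.10871633] (np.float32(0.044933062), np.float32(0.0211547)) 1.5551767 [[0.47600001096725464, 0.11900000274181366], [0.47699999809265137, 0.09799999743700027], [0.5220000147819519, 0.0989999994635582], [0.5210000276565552, 0.11999999731779099]]
corners in stop frame [[np.float64(-0.0533), np.float64(-0.0344)], [np.float64(-0.0506), np.float64(-0.0554)], [np.float64(-0.006), np.float64(-0.0496)], [np.float64(-0.0087), np.float64(-0.0286)]] centre -0.02964009125468678 -0.04202357155182848
tcp stop frame 0.021 -0.174 0.02148502607959943 tool x yaw rel 0.026094714030035236
```

View pics/t7.png

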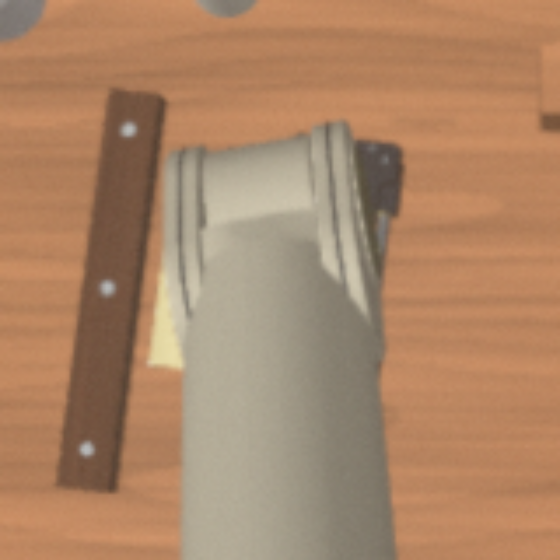

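The form's left edge is roughly parallel to the stop, with a gap of a couple of centimetres (crop (155,330) vs stop (130,330)). Creep on until the force rises.

Emit:
{"fn": "carry_out", "kwargs": {
  "moves": [
    [0.1, 0, 0, 0, 0, 0],
    [0.1, 0, 0, 0, 0, 0],
    [0.1, 0, 0, 0, 0, 0],
    [0, 0, 0, 0, 0, 0]
  ]
}}

```text
time: 15.42
ee_pos: [0.5373, -0.0157, 0.0214]
eef_rot: [0.742, 0.67, 0.003, -0.002]
ft_force: [0.5, -0.0, -0.4]
width: 0.0872
grip_force: 0.0
```

Emit:
{"fn": "carry_out", "kwargs": {
  "moves": [
    [0.06, 0, 0, 0, 0, 0],
    [0.06, 0, 0, 0, 0, 0],
    [0, 0, 0, 0, 0, 0]
  ]
}}

```text
time: 15.8
ee_pos: [0.5378, -0.0118, 0.0215]
eef_rot: [0.743, 0.67, 0.002, -0.001]
ft_force: [1.4, -3.5, -1.0]
width: 0.0868
grip_force: 1.7
```

Emit:
{"fn": "carry_out", "kwargs": {
  "moves": [
    [0.05, 0, 0, 0, 0, 0],
    [0, 0, 0, 0, 0, 0]
  ]
}}

```text
time: 16.05
ee_pos: [0.538, -0.0116, 0.0215]
eef_rot: [0.743, 0.669, 0.002, -0.001]
ft_force: [0.1, -7.8, 0.4]
width: 0.0868
grip_force: 4.4
```

Emit:
{"fn": "carry_out", "kwargs": {
  "moves": [
    [0.04, 0, 0, 0, 0, 0],
    [0, 0, 0, 0, 0, 0]
  ]
}}

```text
time: 16.3
ee_pos: [0.538, -0.0114, 0.0215]
eef_rot: [0.743, 0.669, 0.001, -0.0]
ft_force: [-1.1, -13.8, 2.3]
width: 0.0865
grip_force: 6.6
```

The force has climbed to 14 N with no more travel, so the board is against the stop. Back off horizontally, rise, and check.

Emit:
{"fn": "carry_out", "kwargs": {
  "moves": [
    [-0.2, 0, 0, 0, 0, 0],
    [-0.5, 0, 0, 0, 0, 0],
    [-0.8, 0, 0, 0, 0, 0],
    [-0.6, 0, -0.6, 0, 0, 0],
    [-0.8, 0, -0.9, 0, 0, 0],
    [-0.9, 0, -0.9, 0, 0, 0],
    [-0.9, 0, -0.9, 0, 0, 0],
    [-0.9, 0, 0, 0, 0, 0],
    [-0.9, 0, 0, 0, 0, 0],
    [0, 0, 0, 0, 0, 0]
  ]
}}

```text
time: 17.55
ee_pos: [0.5103, -0.2699, 0.1518]
eef_rot: [0.744, 0.668, 0.002, -0.001]
ft_force: [0.0, 1.0, -1.0]
width: 0.087
grip_force: 0.0
```

```bash
python3 m.py; python3 -c "
from h import *
c=cam('top'); cv2.imwrite('pics/t8.png',cv2.resize(c['pixels'][170:310,175:315,::-1],None,fx=4,fy=4))"
```

```text
t 17.55 tcp_f [ 0.0315 -0.088   0.1518] tip_f [ 0.0315 -0.0879  0.1378] toolz_f [0.0, 0.005, -1.0] F [ 0.  1. -1.] q [ 0.67  0.31 -0.31  1.68  0.1   1.16  0.23]
form [0.54398    0.07867071] (np.float32(0.13948193), np.float32(0.095494814)) 177.47284 [[0.47200000286102295, 0.03400000184774399], [0.6119999885559082, 0.02800000086426735], [0.6159999966621399, 0.12300000339746475], [0.47600001096725464, 0.1289999932050705]]
corners in stop frame [[np.float64(-0.0489), np.float64(-0.1191)], [np.float64(0.0903), np.float64(-0.111)], [np.float64(0.0848), np.float64(-0.0156)], [np.float64(-0.0545), np.float64(-0.0237)]] centre 0.017938208000146828 -0.06735170572191115
tcp stop frame 0.0203 -0.4152 0.15179614968500607 tool x yaw rel 0.1602165594129591
```

View pics/t8.png

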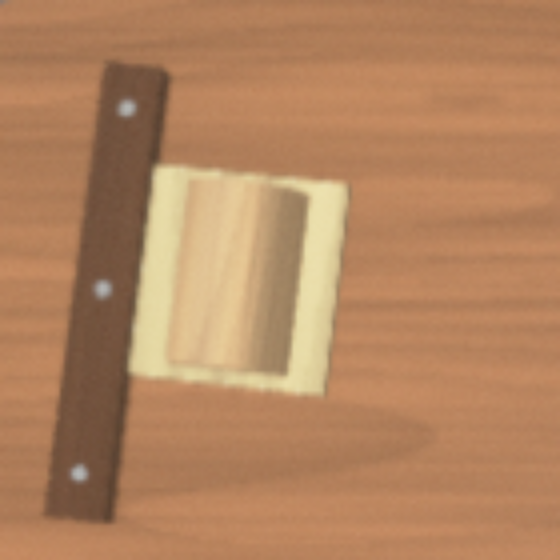

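The board's left edge is against the stop (crop (152,165)–(130,372)) with no visible gap. I'll check this with numbers before handing in.

```bash
python3 - <<'E'
from h import *
import m
g=lambda uv,z:np.array([[(w[:2]-m.sc)@m.sx,(w[:2]-m.sc)@m.sy] for w in world(m.c,np.array(uv)/4+[174.6,169.6],z)])
b=g([[152,165],[348,183],[325,395],[130,372]],.012); print(b.round(4).tolist(),b.mean(0))
print('right edge angle',np.arctan2(*(b[1]-b[2])[::-1]))
E
```

```text
t 17.65 tcp_f [ 0.0316 -0.0843  0.1519] tip_f [ 0.0316 -0.0843  0.1379] toolz_f [-0.0, 0.007, -1.0] F [ 0.2  0.  -0.7] q [ 0.67  0.31 -0.31  1.69  0.09  1.16  0.23]
form [0.54380417 0.07829773] (np.float32(0.13925017), np.float32(0.095165834)) 177.00423 [[0.47200000286102295, 0.03400000184774399], [0.6110000014305115, 0.027000000700354576], [0.6159999966621399, 0.12200000137090683], [0.47699999809265137, 0.1289999932050705]]
corners in stop frame [[np.float64(-0.0494), np.float64(-0.1187)], [np.float64(0.0897), np.float64(-0.1118)], [np.float64(0.085), np.float64(-0.0167)], [np.float64(-0.0541), np.float64(-0.0237)]] centre 0.017801305397470702 -0.06774066113451771
tcp stop frame 0.0207 -0.4133 0.151921126448139 tool x yaw rel -0.016060098721589235
[[0.0863, -0.0149], [0.088, -0.1459], [-0.0517, -0.1477], [-0.051, -0.0184]] [ 0.01790027 -0.08171394]
right edge angle 0.013124576334149174
```

```bash
python3 -c "
from bench import r
print(r.close_job())"
```

```text
the job is handed in; nothing more can be done
None
```

I tipped the form onto its base board, slid it flush against the stop and handed the job in. My last measurement put the board about 0.013 rad off parallel and well between the stop's ends. `close_job()` returned no verdict.

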